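# Draw the battery pack from a classroom rover and show its gauge

### The arm

A 6-joint arm with a two-finger parallel gripper is mounted at the origin on the work surface. World frame = base frame: x ahead of the robot, y to its left, z up, the work surface at z = 0. Lengths are in m, angles in rad, forces in N, time in s.
With the tool pointing down it reaches from about 0.375 to 0.9 m from the base axis. Payload 3.1 kg.
Tool frame: the origin (TCP) lies midway between the tips of the shut fingers; the grasp point (between the pads) lies 19 mm behind it; z points along the fingers, y is the direction in which the jaws open and shut (so a half turn about z gives the same grasp; the last joint's range is limited). The gripper opens to 85 mm and grips with 20 to 120 N. Pads are 22 mm wide; open, the fingers measure 114 mm over their backs; the gripper's body (76 mm by 85 mm) begins 54 mm behind the grasp point. The pads swing forward as they close: fully open they stand 13 mm farther back than shut.
Start: joints at [-1.284, 0.527, 1.433, -0, 1.181, -0.178], TCP at [0.28, -0.559, 0.192] pointing down, gripper open.
Joint ranges: [-3.08, 3.08], [-0.75, 2.2], [0.22, 2.44], [-1.43, 4.57], [0, 2.65], [-2.85, 2.85]. Speed limits (rad/s): [2.79, 2.79, 3.14, 3.14, 3.14, 3.14].

### API

Orientations are given as a rotation vector (axis times angle).
In Python, from cell import arm gives the robot as it stands.
- The arm moves only by the shell command python3 -m handwheel 'ROWS' [OPENING] [FORCE]. ROWS is JSON, a list of rows, each an object with "delta_pos": the shift along the world's x, y, z in mm, a list of three; "yaw": the turn about the world's z in rad. A call has 1 to 12 rows; each row shifts and turns the commanded pose from where the row before left it; what a row does not reach is not made up. A row lasts 1/10 s, in which the tool goes at most 50 mm and 8.59 degrees, less where a joint would pass 70% of its speed; a pose out of reach is approached as far as the arm can. A call is refused whole if a number of a shift passes 50 or a number of a turn 0.15, either way. A call with a gripper value outside its range is refused whole. OPENING is the opening, from -1 (shut) to 1 (fully open), so that 0 is half open, set as the call begins (- or left out, the last holds). The fingers move at their own pace and stop on an object; FORCE is the grip in N (left out, the last holds). Time passes only in rows, so rows that do not move let the fingers close. It gives the time, the measured TCP pose, the force and the opening at its end, in the units of the state.
- arm.observe(): the state, without advancing time (a new reading comes with each control period).
- arm.snapshot(name): name is "side" or "top" or "wrist"; returns a dict with "pixels" (480x640x3 uint8, blue, green, red), "range_z" (480x640 float32, m along the optical axis (not along the pixel's ray), 0 where there is no reading), "intrinsics" (3x3 intrinsics, pixels), "world_from_camera" (4x4, takes a point from camera to world coordinates); the wrist camera has in their place "tool_from_camera" (4x4, takes a point from camera to tool coordinates, whose origin is the TCP and whose axes are the flange's). Camera axes: x right, y up, looking along -z (the intrinsics and any distortion apply to the point x, -y, -z); pixel columns grow to the right and rows downward; lengths in m; the calibration is good to about 2 mm. A picture is of the moment at which its call begins: read the wrist's pose just before it.
- arm.job_done(): hands the job in, once; it reports no verdict.
The state is a dict: "time": time; "q": joint angles; "qd": joint speeds; "joint_efforts": joint torques, N m; "position": TCP position; "tool_rot": TCP orientation; "ft_force": force on the tool from outside, world axes, zero at the start; "ft_torque": the same for the moment, N m; "width": opening from 0.0 (shut) to 1.0 (fully open).
Only numpy, scipy, OpenCV 4.12 (cv2) and the standard library are available. Lean on these libraries where they do the work, as an engineer would, in place of code of your own. Each camera call takes 0.05 s, during which the arm holds its last target.

### The job

Take the battery out of the classroom rover for a charge check: lift the grey hatch on its deck by the yellow knob and swing it open until it stands upright or leans back, then draw the blue battery pack out by its black grip. Finish holding the pack, still gripped and at rest, upright and at least 20 cm above the bench, its gauge face turned squarely to the far edge of the bench (straight ahead, away from the arm). Leave the hatch open and do not disturb the tub of balls, spare wheel, wooden cube and screwdriver lying around.

Things in the scene. Friction and masses are not known exactly. Their poses are not given: they have to be found in the camera images.
- rover: Red four-wheeled rover, 280 mm long (x), 250 wide (y), fixed firm on a low service stand, wheels hanging clear. Origin on the bench (z = 0) under the centre of the battery bay; x to its nose, y to its left, z up. Deck top 120 above the bench, from the tail at x = -112 to x = 150; bumper to x = 168. White controller on the fore deck, x = 80 to 144, top 142 above the bench.
- bay (a point): Centre of the battery bay's mouth, level with the deck, 120 mm above the bench; axes as the rover's. The bay is 124 (x) by 118 (y) mm; 48 below the mouth a ledge surrounds a central well 44 (x) by 105 (y), whose floor, on which the pack stands, is 79 below the mouth. The pack has 2 mm play each way in the well and its grip ends 4 mm below the mouth.
- hatch (a joint): Hatch angle, rad: 0 shut flat on the deck, 1.57 upright, stop at 1.95. May start a little ajar (up to 0.3). Hinged along the rover's left (+y) bay rim: the free edge on the right (-y) rises and swings over to the left. A stiff friction hinge (0.13 N m) keeps it where it is left; the hatch weighs 120 g.
- hatch_hinge (a point): Middle of the hinge line, at x = 0, y = 70, z = 122.5 mm of the rover; the line runs along the rover's x. The hatch is a grey plate, 134 mm along the hinge, 142 from hinge to free edge, 5 thick (2 below to 3 above the hinge line). Axes as the rover's when shut; they turn with the hatch about x.
- hatch_knob (a point): Grip point on the axis of the yellow round knob (24 mm across, 36 tall): 25 above the plate's top, 11 below the knob's top. Hatch shut: 118 mm to the rover's right (-y) of the hinge line and 28 above it. z along the knob. With the hand pointing down and fingers closing along the rover's x (the hinge line), the knob turns between the fingers as the hatch swings.
- pack: Blue battery pack, 40 (x) by 100 (y) mm, 41 tall, with a black upright grip plate on top (overall height 75); 300 to 500 g. Loose, standing in the well under the hatch, axes along the rover's at the start. Origin at the centre of its underside, z up. Gauge (white panel, row of green lights) on its +x broad face, towards the rover's nose while seated; back face plain grey.
- pack_grip (a point): Grip point in the pack's black grip plate (12 mm thick along pack x, 50 long along y, 34 tall), on the pack's axis 62 mm above its underside: 21 above the blue body, 13 below the grip's top. Fingers close along the pack's x.
- bench_ahead (a point): A plain point on the bench top (no mark there), straight ahead of the arm and 70 mm short of the bench's far edge. Its axes are those of the world: x straight ahead from the arm, square to the far edge.
- tub: Clear plastic tub with coloured balls, 230 by 130 by 65 mm, origin at the centre of its underside. To be left alone.
- wheel: Spare wheel lying flat, 86 mm across, 34 tall, origin at the centre of its underside. To be left alone.
- cube: Wooden cube of 45 mm, origin at the centre of its underside. To be left alone.
- driver: Screwdriver with a green handle, 180 mm long, lying along its x. To be left alone.

How it is judged:
By the outcome, as a careful person would: the job done as asked, in the order asked, and still so for the second after the job is handed in, while the arm keeps its last pose, push and grip.
It also fails if it takes over 54 s, if anything falls off the work surface, if the arm or the gripper's body presses on something with over 40 N, if the wrist force passes 120 N, or if a joint passes its speed limit or range.

## Working session

There is one attempt and no reset: what is moved stays moved. The work goes in short steps, Python scripts to look and compute and a shell command to move; the robot and the scene stay as the last step left them, time stands still between calls to the robot, and variables do not carry over. Pictures are saved under pics/ and viewed, and the job is handed in when it is done.

```bash
mkdir -p pics; ls
cat > h.py <<'E'
import numpy as np,cv2
from cell import arm
def snap(n,fn):
    st=arm.observe(); s=arm.snapshot(n)
    cv2.imwrite('pics/'+fn+'.png',s['pixels'])
    K=np.array(s['intrinsics'])
    if n=='wrist':
        T=np.eye(4);T[:3,:3]=cv2.Rodrigues(np.array(st['tool_rot'],float))[0];T[:3,3]=st['position']
        W=T@np.array(s['tool_from_camera'])
    else: W=np.array(s['world_from_camera'])
    np.savez('pics/'+fn+'.npz',p=s['pixels'],r=s['range_z'],K=K,W=W)
    return st
class V:
    def __init__(s,fn):
        d=np.load('pics/'+fn+'.npz');s.p=d['p'];s.r=d['r'];s.K=d['K'];s.W=d['W']
    def ray(s,u,v):
        d=np.array([(u-s.K[0,2])/s.K[0,0],-(v-s.K[1,2])/s.K[1,1],-1.])
        return s.W[:3,3],s.W[:3,:3]@d
    def plane(s,u,v,z):
        o,d=s.ray(u,v);return o+d*(z-o[2])/d[2]
    def depth(s,u,v):
        o,d=s.ray(u,v);return o+d*s.r[int(v),int(u)]
    def cloud(s):
        v,u=np.mgrid[0:480,0:640]
        d=np.stack([(u-s.K[0,2])/s.K[0,0],-(v-s.K[1,2])/s.K[1,1],-np.ones_like(u,float)],-1)*s.r[...,None]
        return d@s.W[:3,:3].T+s.W[:3,3]
    def proj(s,P):
        c=s.W[:3,:3].T@(np.array(P)-s.W[:3,3]);return s.K[0,0]*c[0]/-c[2]+s.K[0,2],s.K[1,1]*-c[1]/-c[2]+s.K[1,2]
E
python3 - <<'E'
from h import *
for n in('top','side','wrist'):
    st=snap(n,n+'0')
    v=V(n+'0');print(n,v.K.tolist(),v.W.round(3).tolist())
print(arm.observe())
E
```

```text
pics
top [[530.5753321467619, 0.0, 320.97942978767105], [0.0, 530.5753321467619, 235.41377523183505], [0.0, 0.0, 1.0]] [[0.027, 0.997, -0.07, 0.491], [-1.0, 0.028, 0.003, 0.003], [0.005, 0.07, 0.998, 1.361], [0.0, 0.0, 0.0, 1.0]]
side [[525.5855611654433, 0.0, 325.2168683877488], [0.0, 525.5855611654433, 242.0570120690848], [0.0, 0.0, 1.0]] [[-0.72, 0.342, -0.604, -0.23], [-0.694, -0.371, 0.617, 0.836], [-0.013, 0.863, 0.504, 0.774], [0.0, 0.0, 0.0, 1.0]]
wrist [[413.0197421284807, 0.0, 329.315794523373], [0.0, 413.0197421284807, 237.20448048719632], [0.0, 0.0, 1.0]] [[0.448, 0.861, 0.242, 0.341], [-0.894, 0.432, 0.119, -0.528], [-0.002, -0.27, 0.963, 0.371], [0.0, 0.0, 0.0, 1.0]]
{'time': 0.15, 'q': array([-1.28450167e+00,  5.28254631e-01,  1.43361183e+00, -1.97469491e-05,
        1.18136849e+00, -1.78510184e-01]), 'qd': array([ 0.00176393, -0.00487365, -0.00427169,  0.00107465, -0.0003698 ,
        0.001228  ]), 'joint_efforts': array([ 9.35081407e-04, -4.42745233e+01, -1.78275526e+01, -3.18573466e-04,
        5.64028436e-03, -1.89907593e-05]), 'position': array([ 0.27999693, -0.55809668,  0.191656  ]), 'tool_rot': array([-3.05553613e+00, -7.23193117e-01,  1.67516849e-04]), 'ft_force': array([ 0.10700095, -0.89246801, -0.20037348]), 'ft_torque': array([-0.0151913 ,  0.04022207,  0.01996613]), 'width': 0.9981307831115637}
```

View pics/top0.png

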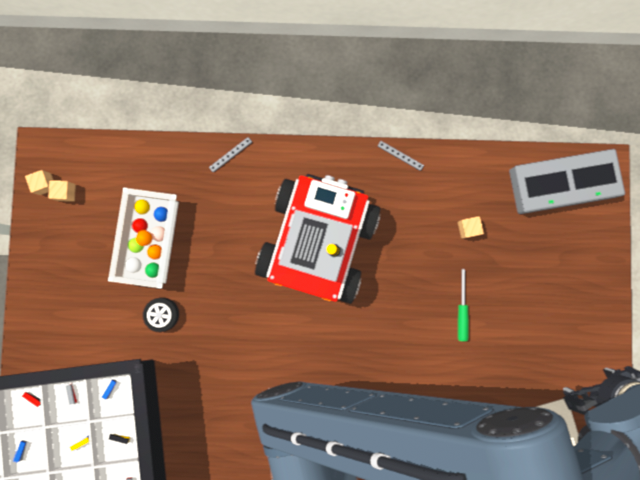

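View pics/side0.png

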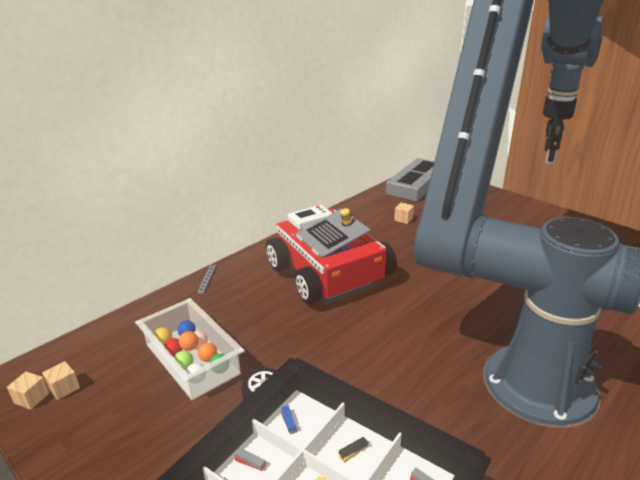

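The top view shows the rover near (320,240) with its nose up and slightly right, the yellow knob at (332,249) and the hinge on the left. In the side view the hatch is a little ajar. Next I measure all of these.

```bash
cat > meas.py <<'E'
from h import *
import sys
v=V('top0');P=v.cloud();hsv=cv2.cvtColor(v.p,cv2.COLOR_BGR2HSV)
box=np.zeros((480,640),bool);box[165:310,245:390]=1
red=box&((hsv[...,0]<6)|(hsv[...,0]>174))&(hsv[...,1]>170)&(hsv[...,2]>110)
z=P[...,2]
print('red z',np.percentile(z[red],[5,50,95]))
rd=(red&(abs(z-.12)<.01)).astype(np.uint8)
# deck rect: red deck plus everything above it
# left/right edge and tail lines from the mask hull
pts=P[rd>0][:,:2]
n,l,stt,c=cv2.connectedComponentsWithStats(rd)
r=cv2.minAreaRect((pts*1000).astype(np.float32));print('minrect red',r)
yel=box&(abs(hsv[...,0]-28)<6)&(hsv[...,1]>150)&(z>.13)
yp=P[yel];print('knob',yel.sum(),yp.mean(0),yp[:,2].max(), np.median(yp[yp[:,2]>yp[:,2].max()-.006],0))
cv2.imwrite('pics/m.png',cv2.resize((rd*120+yel*255).astype(np.uint8)[150:320,230:400],None,fx=3,fy=3,interpolation=0))
grey=box&(hsv[...,1]<40)&(z>.122)&(hsv[...,2]>60)
yaw=np.radians(float(sys.argv[1]) if len(sys.argv)>1 else -17)
E
python3 meas.py
python3 - <<'E'
import cv2
i=cv2.imread('pics/top0.png')[160:310,240:400];cv2.imwrite('pics/z.png',cv2.resize(i,None,fx=4,fy=4,interpolation=2)[:600])
E
```

```text
red z [0.11637036 0.12071106 0.12492175]
minrect red ((573.14013671875, 7.48968505859375), (169.03419494628906, 261.8374938964844), 74.5422592163086)
knob 66 [ 0.5454725  -0.02372705  0.18854466] 0.1952291677264364 [ 0.54429386 -0.02630248  0.19053637]
```

View pics/z.png

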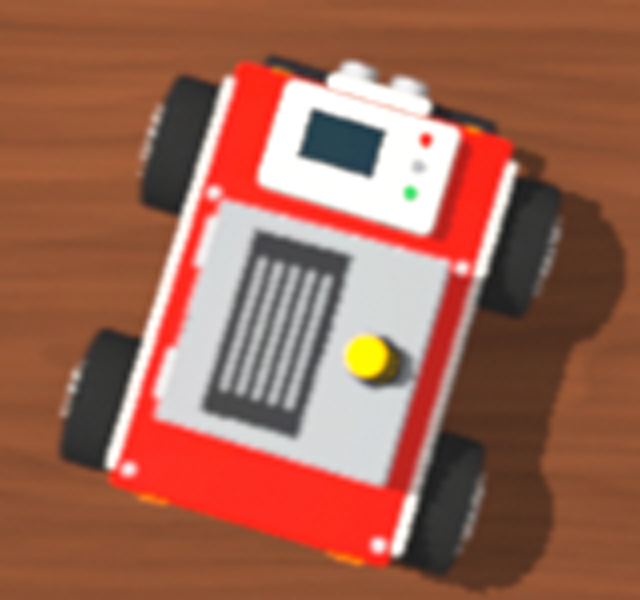

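View pics/m.png

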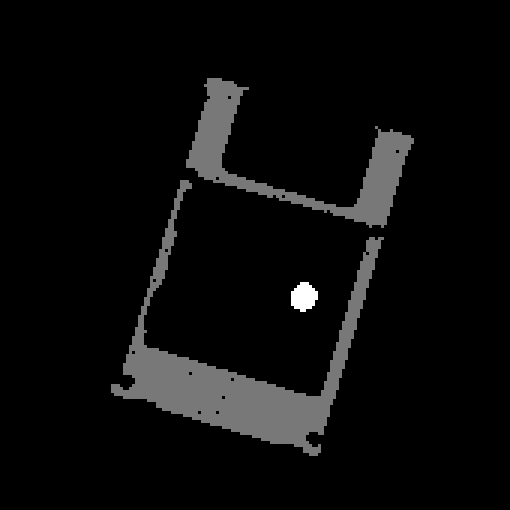

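```bash
cat > meas2.py <<'E'
from h import *
def ana(fn,ctr=np.array([.5548,.0126]),yaw=np.radians(-15.46)):
    v=V(fn);P=v.cloud();hsv=cv2.cvtColor(v.p,cv2.COLOR_BGR2HSV)
    R=np.array([[np.cos(yaw),np.sin(yaw)],[-np.sin(yaw),np.cos(yaw)]])
    Q=P.copy();Q[...,:2]=(P[...,:2]-ctr)@R.T
    ok=v.r>0
    g=ok&(abs(Q[...,0])<.055)&(Q[...,1]<.06)&(Q[...,1]>-.06)&(Q[...,2]>.12)&(Q[...,2]<.165)&(hsv[...,1]<60)
    q=Q[g];A=np.c_[q[:,:2],np.ones(len(q))];c=np.linalg.lstsq(A,q[:,2],rcond=None)[0]
    print(fn,'hatch plane n',g.sum(),c,'res',np.std(A@c-q[:,2]),'theta',np.arctan(-c[1]), 'z at hinge',c[1]*.07+c[2])
    yel=ok&(abs(hsv[...,0]-28)<8)&(hsv[...,1]>120)&(hsv[...,2]>100)&(abs(Q[...,0])<.08)&(abs(Q[...,1])<.1)&(Q[...,2]>.13)
    y=Q[yel]
    if len(y):
        t=y[y[:,2]>np.percentile(y[:,2],95)-.008]
        print('knob top rover',t.mean(0),len(t),'bbox',y.min(0),y.max(0))
    ys,xs=np.nonzero(yel);print('px',xs.mean(),ys.mean())
    return Q,hsv
if __name__=='__main__':
    import sys
    for f in sys.argv[1:]: ana(f)
E
python3 meas2.py top0 side0
python3 -c "
import cv2
i=cv2.imread('pics/side0.png');cv2.imwrite('pics/z2.png',cv2.resize(i[60:180,510:640],None,fx=4,fy=4,interpolation=2))"
```

```text
top0 hatch plane n 2330 [ 0.00056555 -0.22868186  0.14361255] res 0.002462044912031913 theta 0.2248161135823004 z at hinge 0.12760481487365608
knob top rover [ 0.00100095 -0.03707304  0.1887255 ] 65 bbox [-0.0094292  -0.04661458  0.18305753] [ 0.01113553 -0.02780995  0.19522917]
px 330.72058823529414 248.41176470588235
side0 hatch plane n 1185 [-9.9542050e-06 -2.3132745e-01  1.4212481e-01] res 0.001690422408521295 theta 0.22732877750876218 z at hinge 0.1259318882560101
px nan nanmeas2.py:15: RuntimeWarning: Mean of empty slice.
  ys,xs=np.nonzero(yel);print('px',xs.mean(),ys.mean())
  ret = ret.dtype.type(ret / rcount)
```

View pics/z2.png

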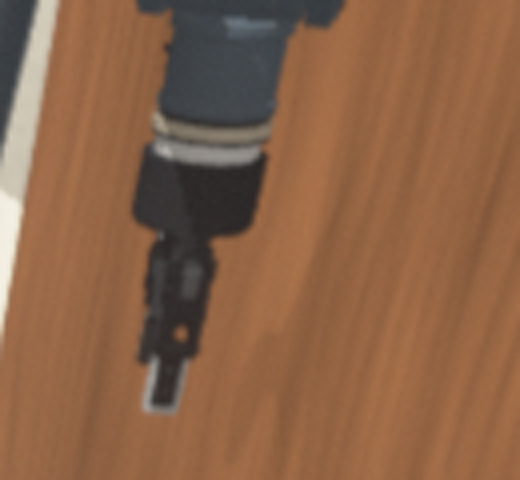

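Both views put the hatch at 0.226 rad, and the knob top agrees with that to 2 mm. I'll move to a hover above the knob with the jaws turned along the rover's x.

```bash
python3 -m handwheel '[{"delta_pos":[8,16,14],"yaw":0.035},{"delta_pos":[11,22,14],"yaw":0.035},{"delta_pos":[11,22,14],"yaw":0.035},{"delta_pos":[11,22,14],"yaw":0.035},{"delta_pos":[11,22,14],"yaw":0.035},{"delta_pos":[11,22,14],"yaw":0.035},{"delta_pos":[11,22,0],"yaw":0.035},{"delta_pos":[11,22,0],"yaw":0.035},{"delta_pos":[11,22,0],"yaw":0.035},{"delta_pos":[11,22,0],"yaw":0.035},{"delta_pos":[11,22,0],"yaw":0.035},{"delta_pos":[11,22,0],"yaw":0.035}]' 1 30 && python3 -m handwheel '[{"delta_pos":[11,22,0],"yaw":0.035},{"delta_pos":[11,22,0],"yaw":0.035},{"delta_pos":[11,22,0],"yaw":0.035},{"delta_pos":[11,22,0],"yaw":0.035},{"delta_pos":[11,22,0],"yaw":0.035},{"delta_pos":[11,22,0],"yaw":0.035},{"delta_pos":[11,22,0],"yaw":0.035},{"delta_pos":[11,22,0],"yaw":0.035},{"delta_pos":[11,22,0],"yaw":0.035},{"delta_pos":[11,22,0],"yaw":0.035},{"delta_pos":[11,22,0],"yaw":0.035},{"delta_pos":[8,16,0],"yaw":0.035}]'
python3 - <<'E'
from h import *
st=snap('wrist','w1');print(st['position'],st['tool_rot'],st['ft_force'],st['qd'].round(3))
R=cv2.Rodrigues(np.array(st['tool_rot']))[0];print('jaw dir deg',np.degrees(np.arctan2(R[1,1],R[0,1])))
import meas2;meas2.ana('w1')
E
```

```text
time: 1.35
position: [0.4095, -0.2984, 0.2773]
tool_rot: [2.837, 1.349, 0.001]
ft_force: [-0.2, 0.1, 0.3]
width: 1.003
time: 2.55
position: [0.538, -0.0401, 0.2773]
tool_rot: [-2.492, -1.912, -0.001]
ft_force: [-0.2, 0.0, -0.2]
width: 1.003
[ 0.53797605 -0.04011038  0.27725798] [-2.49219453e+00 -1.91245777e+00 -1.18357448e-03] [-0.23345246  0.04539664 -0.16655178] [ 0.327  0.098 -0.146 -0.012  0.051 -0.021]
jaw dir deg -14.996254699549265
w1 hatch plane n 22551 [ 0.00073662 -0.23030451  0.14064099] res 0.0010159055394117756 theta 0.22635758061483613 z at hinge 0.12451967670221195
knob top rover [ 0.00028177 -0.03577247  0.18521808] 777 bbox [-0.01043206 -0.04552734  0.14584469] [ 0.01105433 -0.02627007  0.18903558]
px 333.16851168511687 196.52152521525215
```

View pics/w1.png

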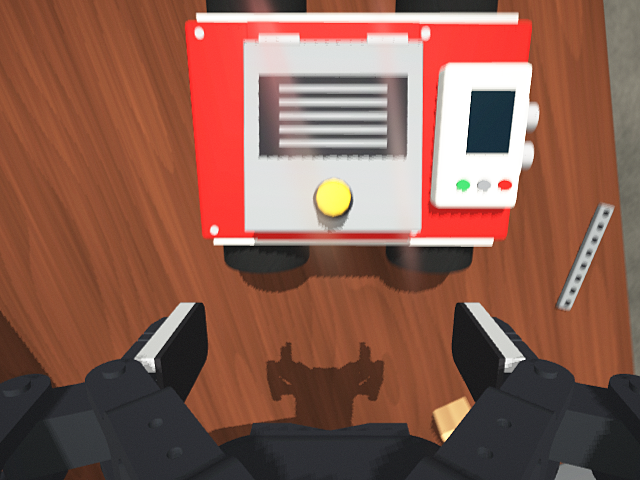

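The wrist view shows the knob at (333,196), and its position agrees with the top view within 2 mm. I'll line up, go down and close.

```bash
python3 -m handwheel '[{"delta_pos":[3.5,8,0],"yaw":-0.004},{"delta_pos":[3,9,0],"yaw":-0.004},{"delta_pos":[0,0,-10],"yaw":0},{"delta_pos":[0,0,-15],"yaw":0},{"delta_pos":[0,0,-15],"yaw":0},{"delta_pos":[0,0,-15],"yaw":0},{"delta_pos":[0,0,-15],"yaw":0},{"delta_pos":[0,0,-15],"yaw":0},{"delta_pos":[0,0,-15],"yaw":0},{"delta_pos":[0,0,-10],"yaw":0},{"delta_pos":[0,0,-5],"yaw":0},{"delta_pos":[0,0,-5],"yaw":0}]' && python3 -m handwheel '[{"delta_pos":[0,0,0],"yaw":0},{"delta_pos":[0,0,0],"yaw":0}]'
python3 - <<'E'
from h import *
st=snap('wrist','w2')
E
```

```text
time: 3.8
position: [0.5447, -0.0259, 0.1561]
tool_rot: [2.504, 1.897, -0.0]
ft_force: [0.1, -0.3, 0.3]
width: 1.0
time: 4.0
position: [0.545, -0.0258, 0.1568]
tool_rot: [2.504, 1.897, 0.001]
ft_force: [0.0, 0.7, 0.2]
width: 0.998
```

View pics/w2.png

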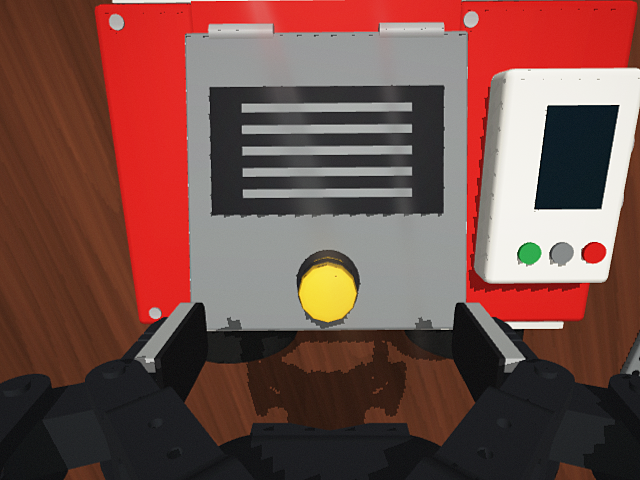

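The knob at (328,290) is centred between the pads (204 to 455), so I'll close on it.

```bash
python3 -m handwheel '[{"delta_pos":[0,1,0],"yaw":0},{"delta_pos":[0,0,0],"yaw":0},{"delta_pos":[0,0,0],"yaw":0},{"delta_pos":[0,0,0],"yaw":0},{"delta_pos":[0,0,0],"yaw":0},{"delta_pos":[0,0,0],"yaw":0},{"delta_pos":[0,0,0],"yaw":0},{"delta_pos":[0,0,0],"yaw":0}]' -1 30
python3 - <<'E'
import numpy as np
a=np.radians(-15.46);yv=np.array([-np.sin(a),np.cos(a)])
prev=None
for i,t in enumerate(np.linspace(.226,1.86,25)):
    p=np.array([-118*np.cos(t)+28*np.sin(t),118*np.sin(t)+28*np.cos(t)])
    if prev is not None:
        d=p-prev;w=d[0]*yv;print(i,round(t,2),w.round(1),d[1].round(1))
    prev=p
E
```

```text
time: 4.85
position: [0.5446, -0.0247, 0.1564]
tool_rot: [-2.504, -1.897, 0.0]
ft_force: [0.6, 0.1, 0.1]
width: -0.0
1 0.29 [1.  3.8] 7.3
2 0.36 [1.2 4.2] 7.0
3 0.43 [1.3 4.7] 6.7
4 0.5 [1.4 5.1] 6.3
5 0.57 [1.5 5.5] 6.0
6 0.63 [1.6 5.9] 5.6
7 0.7 [1.7 6.2] 5.1
8 0.77 [1.8 6.6] 4.7
9 0.84 [1.9 6.9] 4.2
10 0.91 [2.  7.1] 3.7
11 0.97 [2.  7.3] 3.2
12 1.04 [2.1 7.5] 2.7
13 1.11 [2.1 7.7] 2.1
14 1.18 [2.2 7.8] 1.6
15 1.25 [2.2 7.9] 1.0
16 1.32 [2.2 7.9] 0.5
17 1.38 [2.2 8. ] -0.1
18 1.45 [2.2 7.9] -0.7
19 1.52 [2.2 7.9] -1.2
20 1.59 [2.1 7.8] -1.8
21 1.66 [2.1 7.6] -2.3
22 1.72 [2.1 7.5] -2.8
23 1.79 [2.  7.3] -3.4
24 1.86 [1.9 7. ] -3.9
```

The width reads 0.0, so the fingers shut on nothing. I'll look.

Run:
```python
from h import *
st=snap('wrist','w3');snap('side','s3')
print(st['position'],st['width'],st['ft_force'])
i=cv2.imread('pics/s3.png')[180:320,240:420];cv2.imwrite('pics/s3z.png',cv2.resize(i,None,fx=4,fy=4,interpolation=2))
```

```text
[ 0.54464638 -0.02466679  0.15638575] -0.0003322654916372149 [0.58294055 0.08335308 0.0686179 ]
```

View pics/w3.png

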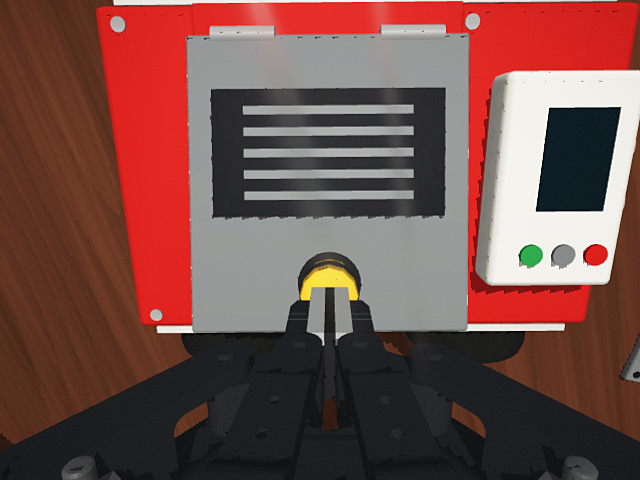

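View pics/s3z.png

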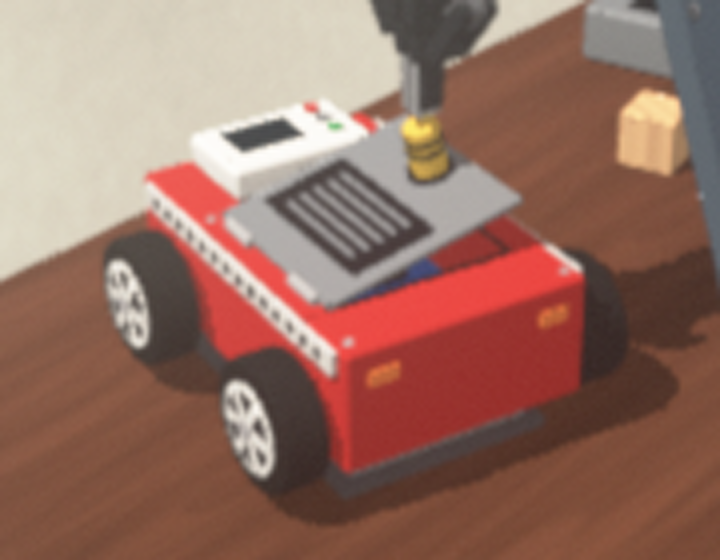

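Run:
```python
from h import *
v=V('w3');print(v.W.round(4))
print('tcp proj',v.proj([.54465,-.02467,.15639]))
for u,w in[(320,295),(340,295),(315,320),(328,275),(328,270)]: print(u,w,v.depth(u,w),v.r[w,u])
s=V('s3');print('side tcp proj',s.proj([.54465,-.02467,.15639]),'crop',(np.array(s.proj([.54465,-.02467,.15639]))-[240,180])*4)
T=arm.snapshot('wrist')['tool_from_camera'];print(np.array(T).round(4))
st=arm.observe();print(st['q'],cv2.Rodrigues(np.array(st['tool_rot']))[0].round(3))
```

```text
[[ 9.626e-01  2.608e-01  7.340e-02  5.632e-01]
 [-2.710e-01  9.268e-01  2.600e-01  4.070e-02]
 [-2.000e-04 -2.701e-01  9.628e-01  3.360e-01]
 [ 0.000e+00  0.000e+00  0.000e+00  1.000e+00]]
tcp proj (np.float64(329.11871438239797), np.float64(273.7795234168456))
320 295 [ 0.54465667 -0.01329576  0.20568076] 0.14084175
340 295 [ 0.5511153  -0.01564006  0.20452188] 0.14209306
315 320 [ 0.54358613 -0.01306762  0.2239496 ] 0.12327137
328 275 [ 0.54691433 -0.01507539  0.18375879] 0.16224569
328 270 [ 0.54746463 -0.01312484  0.18359645] 0.1618545
side tcp proj (np.float64(344.2907605637402), np.float64(221.76742479257928)) crop [417.16304225 167.06969917]
[[-4.000e-04  9.628e-01  2.701e-01  6.800e-02]
 [ 1.000e+00  3.000e-04  2.000e-04  1.000e-04]
 [ 1.000e-04  2.701e-01 -9.628e-01 -1.796e-01]
 [ 0.000e+00  0.000e+00  0.000e+00  1.000e+00]]
[-2.50283103e-01  4.67824134e-01  1.67143383e+00  1.98989749e-05
  1.00232641e+00  2.37422526e-02] [[ 0.271  0.963  0.   ]
 [ 0.963 -0.271  0.   ]
 [ 0.     0.    -1.   ]]
```

Run:
```python
from h import *
v=V('w3')
for w in range(280,345,6):
    print(w,[tuple((v.depth(u,w)*1000).round(0).astype(int)) for u in (308,318,328,338,350)], v.p[w,318],v.p[w,338])
s=V('s3')
print('side')
for w in range(190,216,2): print(w,[tuple((s.depth(u,w)*1000).round(0).astype(int)) for u in (340,343,346,349)])
```

```text
280 [(np.int64(539), np.int64(-15), np.int64(184)), (np.int64(542), np.int64(-16), np.int64(183)), (np.int64(546), np.int64(-17), np.int64(184)), (np.int64(550), np.int64(-18), np.int64(184)), (np.int64(555), np.int64(-20), np.int64(183))] [ 74 229 249] [ 74 226 248]
286 [(np.int64(538), np.int64(-17), np.int64(185)), (np.int64(542), np.int64(-18), np.int64(184)), (np.int64(546), np.int64(-19), np.int64(185)), (np.int64(549), np.int64(-20), np.int64(184)), (np.int64(554), np.int64(-21), np.int64(185))] [ 67 222 252] [ 68 215 249]
292 [(np.int64(538), np.int64(-19), np.int64(185)), (np.int64(544), np.int64(-14), np.int64(202)), (np.int64(547), np.int64(-15), np.int64(201)), (np.int64(550), np.int64(-16), np.int64(200)), (np.int64(553), np.int64(-24), np.int64(185))] [146 150 148] [144 150 149]
298 [(np.int64(537), np.int64(-21), np.int64(187)), (np.int64(544), np.int64(-13), np.int64(208)), (np.int64(547), np.int64(-15), np.int64(207)), (np.int64(550), np.int64(-15), np.int64(207)), (np.int64(553), np.int64(-26), np.int64(186))] [146 150 149] [145 150 149]
304 [(np.int64(539), np.int6
[... 3667 characters left out ...]
int64(-17), np.int64(198)), (np.int64(535), np.int64(-20), np.int64(200)), (np.int64(537), np.int64(-33), np.int64(194))]
210 [(np.int64(596), np.int64(-64), np.int64(157)), (np.int64(550), np.int64(-25), np.int64(187)), (np.int64(544), np.int64(-30), np.int64(188)), (np.int64(537), np.int64(-33), np.int64(189))]
212 [(np.int64(589), np.int64(-58), np.int64(156)), (np.int64(545), np.int64(-20), np.int64(185)), (np.int64(535), np.int64(-20), np.int64(189)), (np.int64(533), np.int64(-28), np.int64(186))]
214 [(np.int64(581), np.int64(-49), np.int64(156)), (np.int64(542), np.int64(-17), np.int64(182)), (np.int64(535), np.int64(-20), np.int64(183)), (np.int64(532), np.int64(-28), np.int64(181))]
```

Run:
```python
import cv2
i=cv2.imread('pics/w3.png')[240:360,260:400];cv2.imwrite('pics/w3z.png',cv2.resize(i,None,fx=5,fy=5,interpolation=0))
i=cv2.imread('pics/s3.png')[170:240,310:380];cv2.imwrite('pics/s3zz.png',cv2.resize(i,None,fx=8,fy=8,interpolation=0))
```

```text
(no output)
```

View pics/w3z.png

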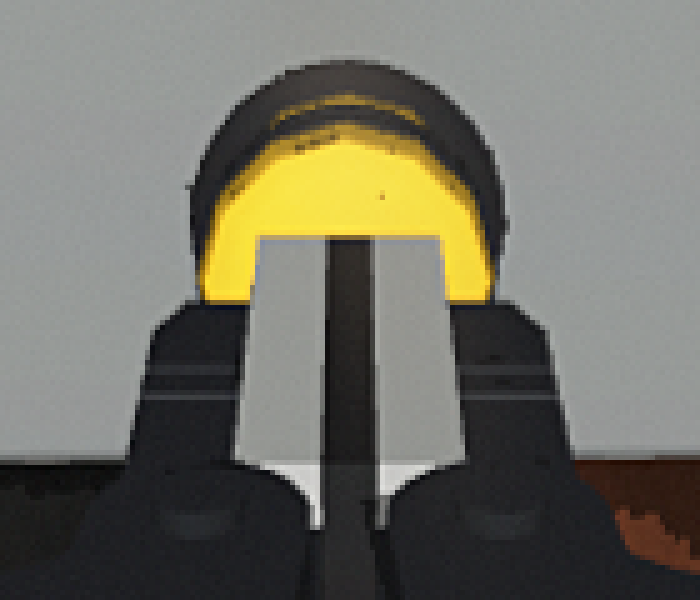

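View pics/s3zz.png

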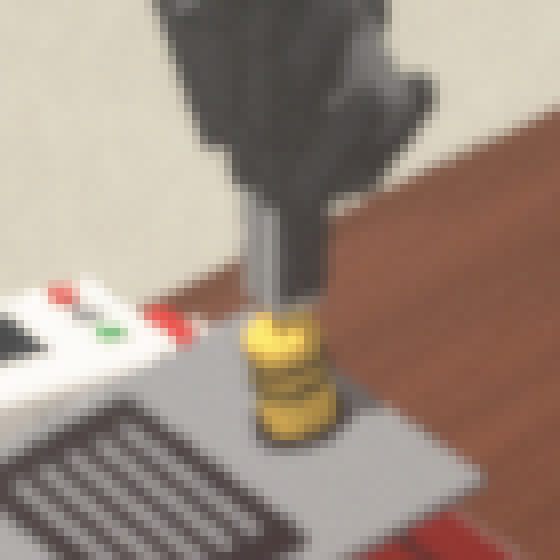

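The tips really end about 41 mm short of the reported TCP. Both cameras put the tip bottom near z=0.198, while the reported z is 0.156, and the closing on empty air fits this. I'll check where the gripper body sits before correcting.

Run:
```python
from h import *
for f in('w2','w3'):
  v=V(f);Ti=np.linalg.inv(v.W)
  P=v.cloud()
  R=np.array([[.271,.963,0],[.963,-.271,0],[0,0,-1]]);t=np.array([.5446,-.0247,.1564])
  L=((P-t)@R)*1000
  m=(v.r>0)&(L[...,2]<-45)
  print(f)
  for z0 in range(-180,-20,10):
    b=(v.r>0)&(L[...,2]>=z0)&(L[...,2]<z0+10)
    if b.sum()>20:
      l=L[b];print(z0,b.sum(),'x',l[:,0].min().round(),l[:,0].max().round(),'y',l[:,1].min().round(),l[:,1].max().round())
```

```text
w2
-140 1672 x 15.0 20.0 y -28.0 29.0
-130 12846 x 8.0 19.0 y -37.0 38.0
-120 13958 x -2.0 18.0 y -65.0 63.0
-110 17167 x -14.0 16.0 y -74.0 69.0
-100 4476 x -14.0 13.0 y -73.0 73.0
-90 2771 x -7.0 11.0 y -56.0 57.0
-80 3077 x -13.0 10.0 y -56.0 57.0
-70 2498 x -13.0 10.0 y -56.0 57.0
-60 1393 x -13.0 10.0 y -54.0 56.0
-40 743 x -10.0 4.0 y -10.0 10.0
-30 2030 x -11.0 13.0 y -12.0 12.0
w3
-140 2079 x 17.0 21.0 y -19.0 19.0
-130 12053 x 7.0 20.0 y -58.0 54.0
-120 19527 x -4.0 18.0 y -59.0 57.0
-110 12617 x -9.0 18.0 y -52.0 53.0
-100 11159 x -10.0 14.0 y -44.0 44.0
-90 5533 x -13.0 14.0 y -36.0 36.0
-80 1661 x -12.0 13.0 y -20.0 21.0
-70 1105 x 6.0 11.0 y -14.0 14.0
-60 1054 x 5.0 11.0 y -13.0 14.0
-50 648 x 6.0 11.0 y -13.0 14.0
-30 1226 x -3.0 13.0 y -12.0 12.0
```

The whole gripper is shifted about 42 mm back, body included. I'll allow for this from now on: true tip z = reported z + 0.042. Open, go down 40 mm, close.

```bash
python3 -m handwheel '[{"delta_pos":[0,0,0],"yaw":0},{"delta_pos":[0,0,0],"yaw":0},{"delta_pos":[0,0,0],"yaw":0},{"delta_pos":[0,0,0],"yaw":0},{"delta_pos":[0,0,0],"yaw":0},{"delta_pos":[0,0,0],"yaw":0},{"delta_pos":[0,0,-10],"yaw":0},{"delta_pos":[0,0,-10],"yaw":0},{"delta_pos":[0,0,-10],"yaw":0},{"delta_pos":[0,0,-5],"yaw":0},{"delta_pos":[0,0,-4],"yaw":0},{"delta_pos":[0,0,0],"yaw":0}]' 1 30
python3 - <<'E'
from h import *
snap('wrist','w4')
E
```

```text
time: 6.2
position: [0.5442, -0.0246, 0.1166]
tool_rot: [-2.503, -1.896, 0.002]
ft_force: [-1.7, 0.6, 0.3]
width: 0.998
```

View pics/w4.png

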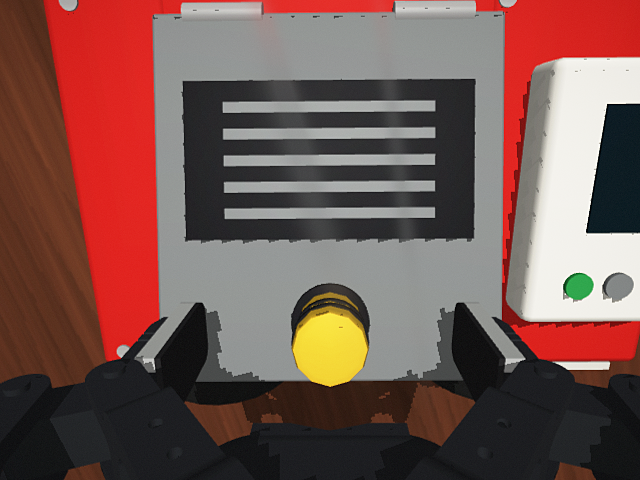

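The knob (330,345) now sits between the pads, which span rows 305 to 370. I'll close on it.

```bash
python3 -m handwheel '[{"delta_pos":[0,0,0],"yaw":0},{"delta_pos":[0,0,0],"yaw":0},{"delta_pos":[0,0,0],"yaw":0},{"delta_pos":[0,0,0],"yaw":0},{"delta_pos":[0,0,0],"yaw":0},{"delta_pos":[0,0,0],"yaw":0},{"delta_pos":[0,0,0],"yaw":0}]' -1 30
```

```text
time: 6.95
position: [0.5445, -0.0247, 0.1175]
tool_rot: [-2.504, -1.897, 0.001]
ft_force: [-1.3, -0.2, 2.1]
width: 0.269
```

The width of 0.269 is 23 mm, so the knob is gripped. Now I swing it along the arc, first half.

```bash
python3 -m handwheel '[{"delta_pos":[1,3.8,7.3],"yaw":0},{"delta_pos":[1.2,4.2,7],"yaw":0},{"delta_pos":[1.3,4.7,6.7],"yaw":0},{"delta_pos":[1.4,5.1,6.3],"yaw":0},{"delta_pos":[1.5,5.5,6],"yaw":0},{"delta_pos":[1.6,5.9,5.6],"yaw":0},{"delta_pos":[1.7,6.2,5.1],"yaw":0},{"delta_pos":[1.8,6.6,4.7],"yaw":0},{"delta_pos":[1.9,6.9,4.2],"yaw":0},{"delta_pos":[2,7.1,3.7],"yaw":0},{"delta_pos":[2,7.3,3.2],"yaw":0},{"delta_pos":[2.1,7.5,2.7],"yaw":0}]'
python3 - <<'E'
from h import *
snap('side','s5')
i=cv2.imread('pics/s5.png')[120:320,220:450];cv2.imwrite('pics/s5z.png',cv2.resize(i,None,fx=3,fy=3,interpolation=2))
E
```

```text
time: 8.15
position: [0.5639, 0.0466, 0.1802]
tool_rot: [-2.504, -1.897, 0.001]
ft_force: [-1.0, -2.1, -3.8]
width: 0.267
```

View pics/s5z.png

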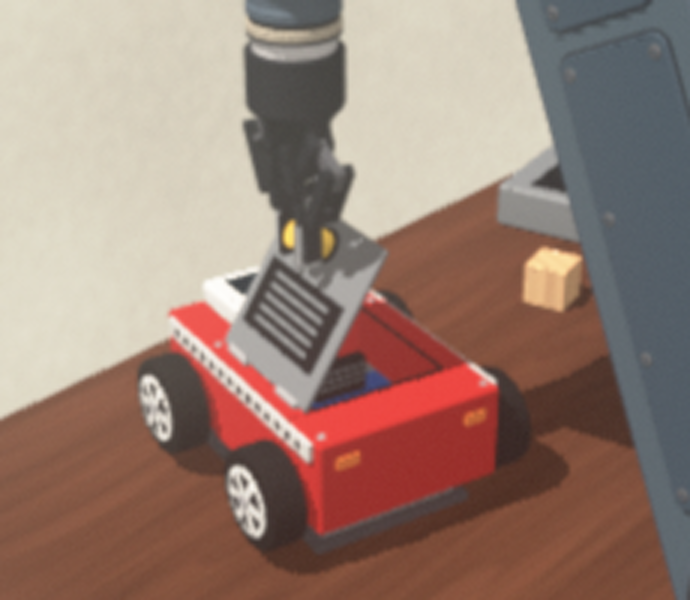

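The hatch is following, at about 1.0 rad, and forces are low. Second half next.

```bash
python3 -m handwheel '[{"delta_pos":[2.1,7.7,2.1],"yaw":0},{"delta_pos":[2.2,7.8,1.6],"yaw":0},{"delta_pos":[2.2,7.9,1],"yaw":0},{"delta_pos":[2.2,7.9,0.5],"yaw":0},{"delta_pos":[2.2,8,-0.1],"yaw":0},{"delta_pos":[2.2,7.9,-0.7],"yaw":0},{"delta_pos":[2.2,7.9,-1.2],"yaw":0},{"delta_pos":[2.1,7.8,-1.8],"yaw":0},{"delta_pos":[2.1,7.6,-2.3],"yaw":0},{"delta_pos":[2.1,7.5,-2.8],"yaw":0},{"delta_pos":[2,7.3,-3.4],"yaw":0},{"delta_pos":[1.9,7,-3.9],"yaw":0}]'
python3 - <<'E'
from h import *
snap('side','s6')
i=cv2.imread('pics/s6.png')[120:320,220:450];cv2.imwrite('pics/s6z.png',cv2.resize(i,None,fx=3,fy=3,interpolation=2))
E
```

```text
time: 9.4
position: [0.5895, 0.14, 0.1689]
tool_rot: [-2.503, -1.896, -0.001]
ft_force: [-5.2, 0.0, 3.2]
width: 0.267
```

View pics/s6z.png

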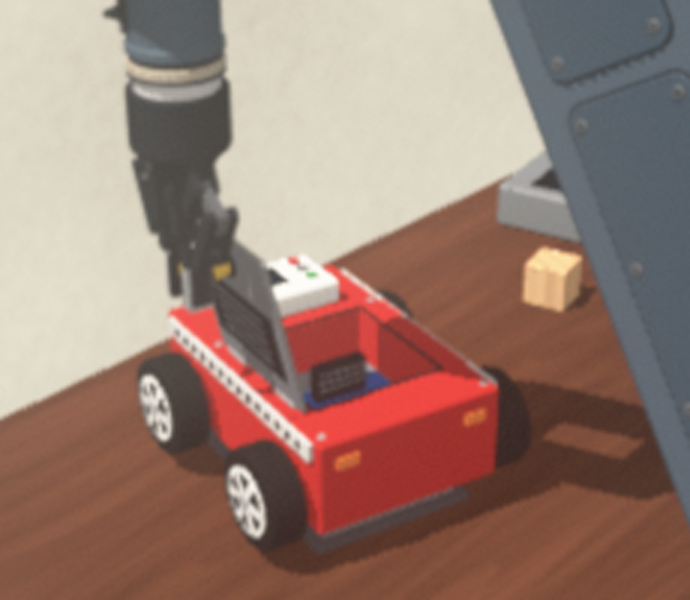

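The hatch leans back past upright. I'll release, rise clear, and move over the bay.

```bash
python3 -m handwheel '[{"delta_pos":[0,0,0],"yaw":0},{"delta_pos":[0,0,0],"yaw":0},{"delta_pos":[0,0,0],"yaw":0},{"delta_pos":[0,0,0],"yaw":0},{"delta_pos":[0,0,0],"yaw":0},{"delta_pos":[0,0,0],"yaw":0},{"delta_pos":[0,0,5],"yaw":0},{"delta_pos":[0,0,10],"yaw":0},{"delta_pos":[0,0,20],"yaw":0},{"delta_pos":[0,0,25],"yaw":0},{"delta_pos":[0,0,25],"yaw":0},{"delta_pos":[0,0,25],"yaw":0}]' 1 30 && python3 -m handwheel '[{"delta_pos":[0,0,10],"yaw":0},{"delta_pos":[-5,-17,0],"yaw":0},{"delta_pos":[-5,-20,0],"yaw":0},{"delta_pos":[-5,-20,0],"yaw":0},{"delta_pos":[-5,-20,0],"yaw":0},{"delta_pos":[-5,-20,0],"yaw":0},{"delta_pos":[-5,-20,0],"yaw":0},{"delta_pos":[-5,-10,0],"yaw":0},{"delta_pos":[0,0,0],"yaw":0},{"delta_pos":[0,0,0],"yaw":0}]' 0.2
python3 - <<'E'
from h import *
snap('side','s7');st=snap('wrist','w7');print(st['position'],st['tool_rot'])
i=cv2.imread('pics/s7.png')[120:320,220:450];cv2.imwrite('pics/s7z.png',cv2.resize(i,None,fx=3,fy=3,interpolation=2))
E
```

```text
time: 10.65
position: [0.5898, 0.1385, 0.281]
tool_rot: [2.503, 1.897, 0.002]
ft_force: [0.5, 0.4, -0.1]
width: 0.998
time: 11.65
position: [0.5542, 0.0115, 0.2885]
tool_rot: [-2.504, -1.896, 0.0]
ft_force: [0.2, 0.1, 0.0]
width: 0.598
[0.55449783 0.01186773 0.28861377] [-2.50334347e+00 -1.89691033e+00  1.94160830e-05]
```

View pics/s7z.png

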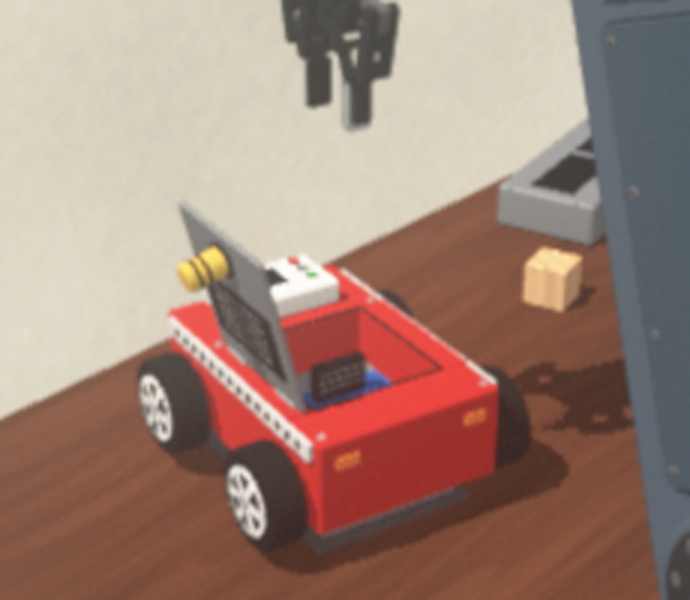

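View pics/w7.png

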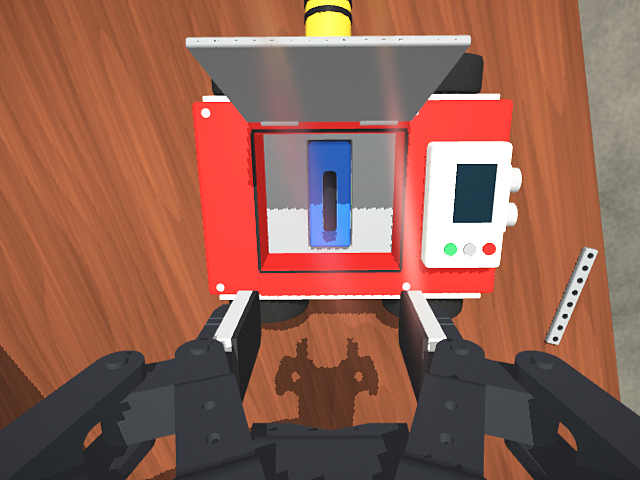

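The hatch stands leaning back. The pack's blue body shows at about (330,194) and its black grip at (330,203). Measuring both now.

Run:
```python
from h import *
v=V('w7');hsv=cv2.cvtColor(v.p,cv2.COLOR_BGR2HSV)
blue=((abs(hsv[...,0]-112)<15)&(hsv[...,1]>120)).astype(np.uint8);blue[:,:290]=0;blue[:,370:]=0;blue[260:]=0;blue[:120]=0
blue=cv2.morphologyEx(blue,cv2.MORPH_CLOSE,np.ones((25,25)))
c=max(cv2.findContours(blue,0,1)[0],key=cv2.contourArea)
q=np.array([v.plane(u,w,.082)[:2]*1000 for u,w in c[:,0,:]],np.float32)
print('blue',cv2.minAreaRect(q))
dk=(hsv[...,2]<75).astype(np.uint8);dk[:,:316]=0;dk[:,346:]=0;dk[245:]=0;dk[:165]=0
P=v.cloud();dz=P[...,2]
top=(dk>0)&(abs(dz-.116)<.008)
p=P[top]*1000;print('grip top pts',len(p),p.mean(0),cv2.minAreaRect(p[:,:2].astype(np.float32)))
st=arm.observe();print(st['position'])
a=np.radians(-15.46);print('bay grip expected .5548 .0126')
# hatch angle from side cloud
s=V('s7');Q=s.cloud();Rr=np.array([[np.cos(a),np.sin(a)],[-np.sin(a),np.cos(a)]]);Q[...,:2]=(Q[...,:2]-[.5548,.0126])@Rr.T
m=(abs(Q[...,0])<.06)&(Q[...,1]>.06)&(Q[...,1]<.13)&(Q[...,2]>.135)&(Q[...,2]<.255)&(s.p.max(-1)-s.p.min(-1).astype(int)<40)
q=Q[m];k=np.polyfit(q[:,2],q[:,1],1);print('hatch lean',m.sum(),np.pi/2+np.arctan(k[0]))
```

```text
blue ((555.2957763671875, 12.465858459472656), (99.99874877929688, 38.98350143432617), 74.28594207763672)
grip top pts 300 [558.6692091   23.05487414 113.68331685] ((555.0402221679688, 14.890961647033691), (41.46383285522461, 10.448761940002441), 74.49260711669922)
[0.55466067 0.01209732 0.28871775]
bay grip expected .5548 .0126
hatch lean 659 1.8151326725585353
```

The pack, bay and hatch (1.82 rad) all agree with the model. Going down to the grip.

```bash
python3 -m handwheel '[{"delta_pos":[0.5,0.4,-10],"yaw":0},{"delta_pos":[0,0,-20],"yaw":0},{"delta_pos":[0,0,-20],"yaw":0},{"delta_pos":[0,0,-20],"yaw":0},{"delta_pos":[0,0,-20],"yaw":0},{"delta_pos":[0,0,-20],"yaw":0},{"delta_pos":[0,0,-20],"yaw":0},{"delta_pos":[0,0,-20],"yaw":0},{"delta_pos":[0,0,-20],"yaw":0},{"delta_pos":[0,0,-20],"yaw":0},{"delta_pos":[0,0,-10],"yaw":0},{"delta_pos":[0,0,0],"yaw":0}]' 0.2
python3 - <<'E'
from h import *
st=snap('wrist','w8');print(st['position'])
E
```

```text
time: 12.95
position: [0.5538, 0.0125, 0.0871]
tool_rot: [-2.501, -1.896, 0.004]
ft_force: [0.5, 0.6, -0.3]
width: 0.601
[0.55384783 0.01253565 0.08711336]
```

View pics/w8.png

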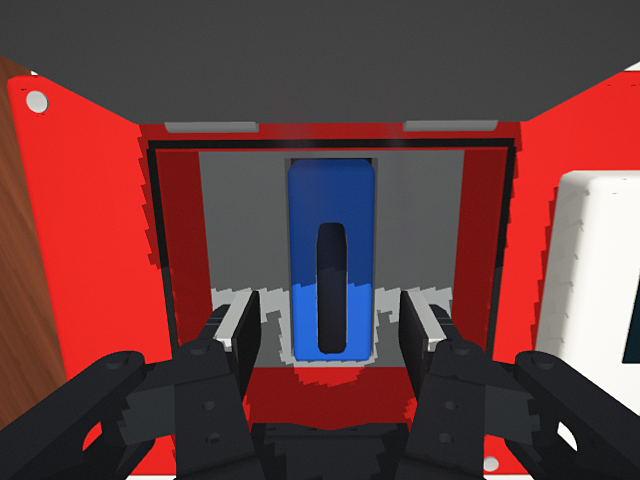

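The grip (331) is centred between the pads (260 to 400). I'll do the final descent and close.

```bash
python3 -m handwheel '[{"delta_pos":[0.5,0,-10],"yaw":0},{"delta_pos":[0,0,-10],"yaw":0},{"delta_pos":[0,0,-10],"yaw":0},{"delta_pos":[0,0,-5],"yaw":0},{"delta_pos":[0,0,-4],"yaw":0},{"delta_pos":[0,0,-4],"yaw":0},{"delta_pos":[0,0,0],"yaw":0},{"delta_pos":[0,0,0],"yaw":0}]' && python3 -m handwheel '[{"delta_pos":[0,0,0],"yaw":0},{"delta_pos":[0,0,0],"yaw":0},{"delta_pos":[0,0,0],"yaw":0},{"delta_pos":[0,0,0],"yaw":0},{"delta_pos":[0,0,0],"yaw":0},{"delta_pos":[0,0,0],"yaw":0},{"delta_pos":[0,0,0],"yaw":0},{"delta_pos":[0,0,0],"yaw":0}]' -1 60
python3 - <<'E'
from h import *
st=snap('wrist','w9');print(st['position'])
E
```

```text
time: 13.8
position: [0.5558, 0.0118, 0.046]
tool_rot: [2.504, 1.897, 0.0]
ft_force: [-0.0, 0.4, 0.1]
width: 0.601
time: 14.6
position: [0.5555, 0.0119, 0.0461]
tool_rot: [-2.504, -1.897, 0.0]
ft_force: [-1.4, -0.6, 4.0]
width: 0.131
[0.55546972 0.01192315 0.04606607]
```

View pics/w9.png

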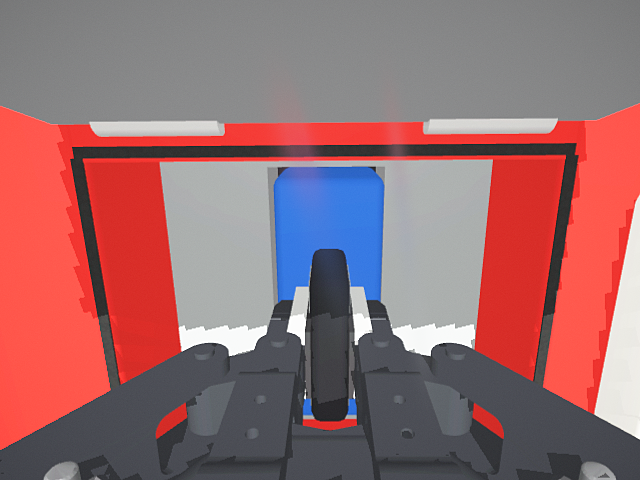

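The width of 0.131 is 11 mm, so the 12 mm grip is held. Drawing the pack straight up.

```bash
python3 -m handwheel '[{"delta_pos":[0,0,3],"yaw":0},{"delta_pos":[0,0,5],"yaw":0},{"delta_pos":[0,0,8],"yaw":0},{"delta_pos":[0,0,10],"yaw":0},{"delta_pos":[0,0,10],"yaw":0},{"delta_pos":[0,0,12],"yaw":0},{"delta_pos":[0,0,14],"yaw":0},{"delta_pos":[0,0,15],"yaw":0},{"delta_pos":[0,0,15],"yaw":0},{"delta_pos":[0,0,15],"yaw":0},{"delta_pos":[0,0,15],"yaw":0},{"delta_pos":[0,0,15],"yaw":0}]' -1 60 && python3 -m handwheel '[{"delta_pos":[0,0,15],"yaw":0},{"delta_pos":[0,0,15],"yaw":0},{"delta_pos":[0,0,15],"yaw":0},{"delta_pos":[0,0,15],"yaw":0},{"delta_pos":[0,0,15],"yaw":0},{"delta_pos":[0,0,12],"yaw":0},{"delta_pos":[0,0,8],"yaw":0},{"delta_pos":[0,0,4],"yaw":0},{"delta_pos":[0,0,0],"yaw":0},{"delta_pos":[0,0,0],"yaw":0}]'
python3 - <<'E'
from h import *
snap('side','s10');st=snap('wrist','w10');print(st['position'],st['tool_rot'])
i=cv2.imread('pics/s10.png')[80:320,220:450];cv2.imwrite('pics/s10z.png',cv2.resize(i,None,fx=2.5,fy=2.5,interpolation=2))
E
```

```text
time: 15.85
position: [0.5554, 0.0119, 0.1845]
tool_rot: [2.504, 1.897, 0.001]
ft_force: [-0.2, 0.0, -2.2]
width: 0.124
time: 16.85
position: [0.5552, 0.0119, 0.2813]
tool_rot: [-2.503, -1.897, 0.001]
ft_force: [0.1, 0.0, -4.1]
width: 0.132
[0.55511259 0.01194132 0.2811323 ] [-2.50299588e+00 -1.89642648e+00  1.85999913e-03]
```

View pics/s10z.png

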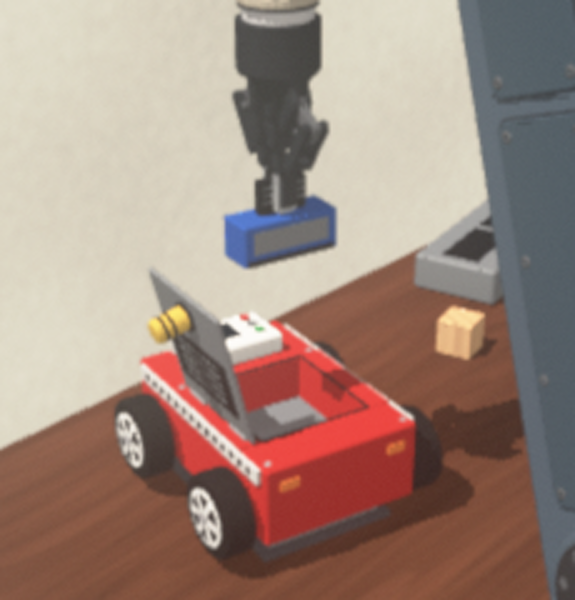

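View pics/w10.png

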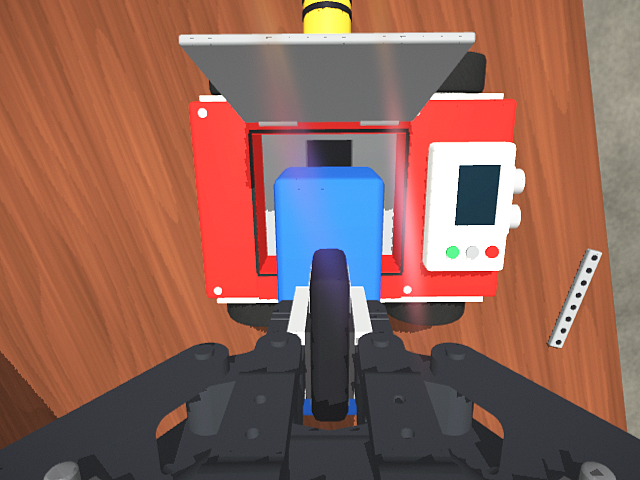

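The pack is out and hangs level, with its grey back towards the arm. Turning it +0.274 rad so the gauge faces straight ahead.

```bash
python3 -m handwheel '[{"delta_pos":[0,0,0],"yaw":0.02},{"delta_pos":[0,0,0],"yaw":0.04},{"delta_pos":[0,0,0],"yaw":0.05},{"delta_pos":[0,0,0],"yaw":0.05},{"delta_pos":[0,0,0],"yaw":0.05},{"delta_pos":[0,0,0],"yaw":0.04},{"delta_pos":[0,0,0],"yaw":0.024},{"delta_pos":[0,0,0],"yaw":0},{"delta_pos":[0,0,0],"yaw":0},{"delta_pos":[0,0,0],"yaw":0},{"delta_pos":[0,0,0],"yaw":0},{"delta_pos":[0,0,0],"yaw":0}]'
python3 - <<'E'
from h import *
snap('top','t11');snap('side','s11');st=snap('wrist','w11');print(st['position'],st['qd'].round(3),st['ft_force'],st['width'])
R=cv2.Rodrigues(np.array(st['tool_rot']))[0];print('jaw',np.degrees(np.arctan2(R[1,1],R[0,1])),R[:,2])
v=V('w11');hsv=cv2.cvtColor(v.p,cv2.COLOR_BGR2HSV);P=v.cloud()
b=(abs(hsv[...,0]-112)<15)&(hsv[...,1]>120)&(v.r>0)&(P[...,2]>.22)
b[:,:250]=0;b[:,400:]=0
# top face side edges: columns per row
L=[];Rr=[]
for w in range(190,290,4):
    xs=np.nonzero(b[w])[0]
    if len(xs)>20:
        L.append(v.plane(xs[0],w,np.median(P[b][:,2])));Rr.append(v.plane(xs[-1],w,np.median(P[b][:,2])))
L=np.array(L);Rr=np.array(Rr);print('blue z',np.percentile(P[b][:,2],[5,50,95]),'width',np.linalg.norm(L.mean(0)-Rr.mean(0)))
for E in(L,Rr):
    k=np.polyfit(E[:,1],E[:,0],1)[0];print('edge yaw deg',-np.degrees(np.arctan(k)))
q=P[b&(abs(P[...,2]-np.median(P[b][:,2]))<.005)];A=np.c_[q[:,:2],np.ones(len(q))];print('top slope',np.linalg.lstsq(A,q[:,2],rcond=None)[0])
s=V('s11');Q=s.cloud();h=cv2.cvtColor(s.p,cv2.COLOR_BGR2HSV)
m=(abs(h[...,0]-112)<12)&(h[...,1]>140)&(Q[...,2]>.2)&(abs(Q[...,0]-.555)<.1)&(abs(Q[...,1])<.12);print('side pack z',np.percentile(Q[m][:,2],[1,50,99]),m.sum())
i=cv2.imread('pics/s11.png')[80:320,220:450];cv2.imwrite('pics/s11z.png',cv2.resize(i,None,fx=2.5,fy=2.5,interpolation=2))
E
```

```text
time: 18.15
position: [0.5557, 0.0118, 0.2819]
tool_rot: [2.222, 2.221, 0.0]
ft_force: [-0.9, -0.3, -3.9]
width: 0.135
[0.55567971 0.01183924 0.28193872] [ 0.001 -0.001 -0.     0.001 -0.    -0.002] [ 0.5675122  -0.32704163 -2.95488829] 0.13046614070276402
jaw -0.002782160393448082 [ 7.13828319e-05 -3.22995108e-06 -9.99999997e-01]
blue z [0.28366393 0.31323321 0.33084798] width 0.01807115512959946
edge yaw deg 83.49009508603407
edge yaw deg 35.86141166012318
top slope [-0.00683852 -0.03999244  0.31899229]Traceback (most recent call last):
  File "<stdin>", line 18, in <module>
    return _quantile_unchecked(
        a, q, axis, out, overwrite_input, method, keepdims, weights)
    return _ureduce(a,
                    func=_quantile_ureduce_func,
    ...<5 lines>...
                    overwrite_input=overwrite_input,
                    method=method)
    r = func(a, **kwargs)
    result = _quantile(arr,
                       quantiles=q,
    ...<2 lines>...
                       out=out,
                       weights=wgt)
    slices_having_nans = np.isnan(arr[-1, ...])
                                  ~~~^^^^^^^^^
IndexError: index -1 is out of bounds for axis 0 with size 0
```

View pics/t11.png

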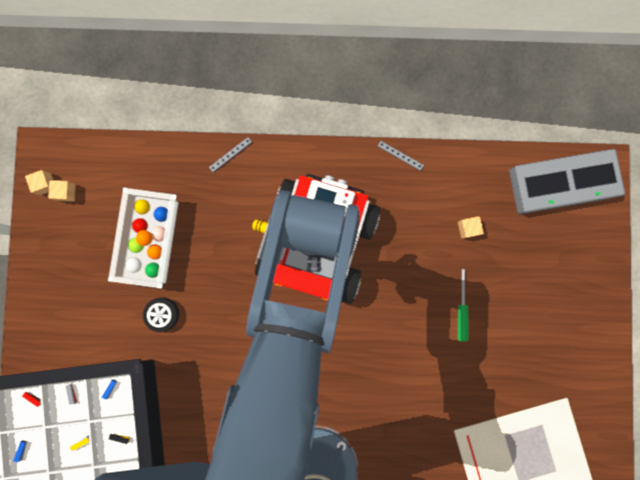

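View pics/w11.png

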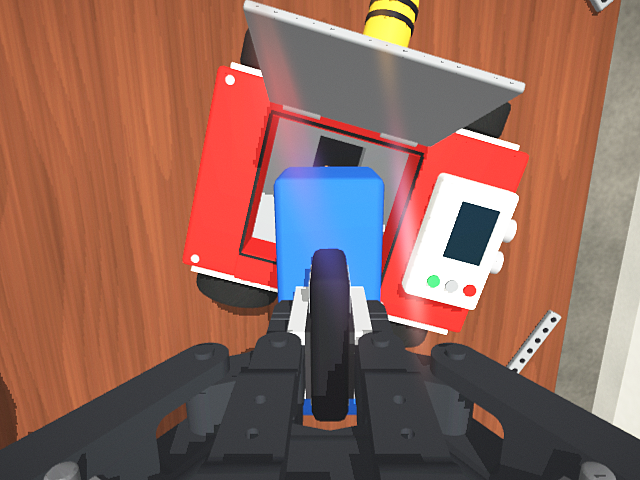

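Tool z is straight down and the jaw axis is at 0.00°. My edge fit was spoilt by glare and mask noise, and the side mask came up empty, so I'll redo both with better masks.

Run:
```python
from h import *
i=cv2.imread('pics/s11.png')[80:320,220:450];cv2.imwrite('pics/s11z.png',cv2.resize(i,None,fx=2.5,fy=2.5,interpolation=2))
v=V('w11');p=v.p.astype(int);b=(p[...,0]-p[...,2]>60)&(p[...,0]>110)
P=v.cloud();z=P[...,2];print('top z',np.median(z[200:240,300:360]))
zt=np.median(z[200:240,300:360]);L=[];R=[]
for w in range(190,285,5):
    xs=np.nonzero(b[w,262:398])[0]+262
    L.append(v.plane(xs[0],w,zt));R.append(v.plane(xs[-1]+1,w,zt))
L=np.array(L);R=np.array(R);print('width mm',(R-L).mean(0)*1000)
for E in(L,R): print('yaw deg',-np.degrees(np.arctan(np.polyfit(E[:,1],E[:,0],1)[0])))
q=P[195:245,290:370].reshape(-1,3);A=np.c_[q[:,:2],np.ones(len(q))];print('slopes',np.linalg.lstsq(A,q[:,2],rcond=None)[0])
s=V('s11');Q=s.cloud();p=s.p.astype(int)
m=(p[...,0]-p[...,2]>40)&(Q[...,2]>.2)&(abs(Q[...,1])<.15)&(Q[...,0]>.4)&(Q[...,0]<.7);ys,xs=np.nonzero(m);print(m.sum(),np.percentile(Q[m],[2,98],axis=0),xs.min(),xs.max(),ys.min(),ys.max())
a=V('top0').p.astype(int);c=V('t11').p.astype(int);d=abs(a-c).max(-1)
for n,(x0,x1,y0,y1) in dict(tub=(105,182,183,292),wheel=(140,182,293,335),cube=(455,488,213,242),driver=(455,472,265,345)).items(): print(n,(d[y0:y1,x0:x1]>40).mean().round(3))
print('hatch/time',arm.observe()['time'])
```

```text
top z 0.31608186661642823
width mm [ 3.90522498e+01 -1.55103355e-02  0.00000000e+00]
yaw deg 0.3525023180071054
yaw deg -0.04492097268092892
slopes [-0.00627233  0.53356607  0.2956637 ]
434 [[ 0.53221694 -0.03051604  0.28186839]
 [ 0.57062597  0.06220388  0.31951538]] 311 350 158 187
tub 0.0
wheel 0.0
cube 0.0
driver 0.619
hatch/time 18.3
```

```bash
sleep 1
```

```text
(no output)
```

View pics/s11z.png

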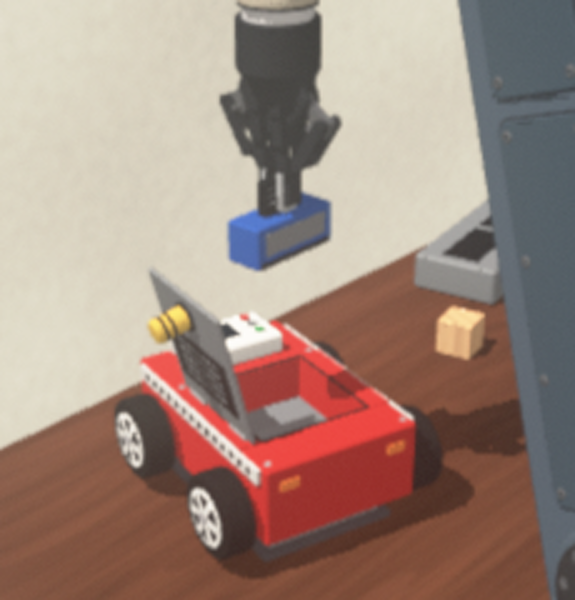

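The driver's difference comes from the arm's shadow falling on it. The y slope of 0.53 is odd, so I'll compare it with the seated view, look further along the face, and mask the driver by colour.

Run:
```python
from h import *
for f in('w9','w10','w11'):
    v=V(f);P=v.cloud()
    print(f,[tuple((P[w-1:w+2,298:304].reshape(-1,3).mean(0)*1000).round(1)) for w in (172,180,190,200,215,230,245,260,280)])
    g=cv2.cvtColor(v.p,cv2.COLOR_BGR2GRAY).astype(int);print('edges row at u=300:',np.nonzero(v.p[:,300,0].astype(int)-v.p[:,300,2]>60)[0][[0,-1]], 'range',[v.r[w,300].round(4) for w in(180,215,260,280)])
    b=(v.p[...,0].astype(int)-v.p[...,2]>60);print('cols',[(np.nonzero(b[w,262:398])[0][[0,-1]]+262).tolist() for w in(190,230,270)])
for f in('top0','t11'):
    v=V(f);h=cv2.cvtColor(v.p,cv2.COLOR_BGR2HSV);m=(abs(h[...,0]-65)<15)&(h[...,1]>150)&(h[...,2]>40);m[:,:440]=0;m[:,490:]=0;m[:260]=0;m[350:]=0
    ys,xs=np.nonzero(m);print(f,'driver handle',m.sum(),xs.mean(),ys.mean())
```

```text
w9 [(np.float64(557.9), np.float64(61.9), np.float64(62.3)), (np.float64(558.7), np.float64(60.8), np.float64(79.2)), (np.float64(557.8), np.float64(57.5), np.float64(80.3)), (np.float64(556.8), np.float64(54.1), np.float64(80.2)), (np.float64(555.2), np.float64(48.9), np.float64(80.2)), (np.float64(553.6), np.float64(43.5), np.float64(80.1)), (np.float64(551.9), np.float64(38.0), np.float64(80.2)), (np.float64(550.3), np.float64(32.5), np.float64(80.3)), (np.float64(548.0), np.float64(24.9), np.float64(80.2))]
edges row at u=300: [167 286] range [np.float32(0.1463), np.float32(0.1485), np.float32(0.1533), np.float32(0.1554)]
cols [[274, 383], [275, 382], [277, 381]]
w10 [(np.float64(557.6), np.float64(62.0), np.float64(297.6)), (np.float64(558.4), np.float64(60.8), np.float64(314.1)), (np.float64(557.5), np.float64(57.5), np.float64(315.2)), (np.float64(556.4), np.float64(54.1), np.float64(315.0)), (np.float64(554.9), np.float64(48.8), np.float64(315.1)), (np.float64(553.3), np.float64(43.6), np.float64(315.7)), (np.float64(551.7), np.float64(38.1), np.float64(315.5)), (np.float64(5
[... 363 characters left out ...]
p.float64(323.3)), (np.float64(545.5), np.float64(56.4), np.float64(316.1)), (np.float64(545.4), np.float64(52.8), np.float64(316.4)), (np.float64(545.3), np.float64(47.3), np.float64(316.1)), (np.float64(545.2), np.float64(41.8), np.float64(316.3)), (np.float64(545.1), np.float64(36.0), np.float64(316.1)), (np.float64(545.0), np.float64(30.3), np.float64(316.3)), (np.float64(544.8), np.float64(22.3), np.float64(316.2))]
edges row at u=300: [167 285] range [np.float32(0.1464), np.float32(0.149), np.float32(0.1539), np.float32(0.1549)]
cols [[274, 383], [275, 382], [277, 380]]
top0 driver handle 310 462.9129032258065 322.8806451612903
t11 driver handle 304 462.8157894736842 323.05263157894734
```

The top face is level at 316 mm along its whole length. The earlier slope came from the grip being inside the fit window. The underside is therefore at about 275 mm, and the driver has not moved. Handing in.

```bash
python3 -c "
from cell import arm
s=arm.observe();print(s['time'],s['width'],s['position']);print(arm.job_done())"
```

```text
18.3 0.13196577359203043 [0.55568624 0.0118185  0.28194147]
the job is handed in; nothing more can be done
None
```

I opened the hatch by its yellow knob and drew the battery pack out by its black grip. The arm is now holding it over the rover with the gauge facing straight ahead. I handed the job in at 18.3 s on the robot's clock; no verdict is reported.

**Last checks:**
- **Pack:** It is gripped (opening about 11 mm on the 12 mm grip) and at rest. It is level, with its underside about 275 mm above the bench.
- **Gauge direction:** The jaw axis is at 0.00°. The pack's two visible edges measured 0.35° and -0.04°. I did not see the gauge itself, because it faces away from the cameras. The plain grey back faces the arm, as it should.
- **Hatch:** It was left leaning back, measured at 1.82 rad, and still stood open in the last side view.
- **Other items:** The tub, wheel and cube look unchanged in the top view. The screwdriver failed the plain picture comparison because the arm's shadow fell on it, but its handle is within 0.2 pixel of where it started.

**What went wrong or disagreed:**
- **First grasp missed:** The fingertips are really about 42 mm short of the reported tool point, and the first try at the knob closed on air just above it. I measured the offset in the wrist and side views and allowed for it in every later move.
- **Bad first readings:** The first final-check script gave bad readings from poor colour masks. The second still showed a false tilt from a badly placed window. I re-measured, and the figures above are the corrected ones.

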